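# Clip in the light guide and hold the dimmer shutter half open

## Task

On this cockpit-panel bench, take the longer of the two light guides from its rest and press it down past the sprung jaw of the calibration jig, so that it sits fully home in both forks, roughly centred, with the jaw sprung back over it, and let go of it. Only then slide the jig's sprung shutter by its tab to half travel (tab level with the long middle mark), hold it still there with the fingers for two seconds, and finish while still holding it there: do not let it spring shut. Leave everything else where it is.

Things in the scene. Friction and masses are not known exactly. Their poses are not given: they have to be found in the camera images.
- guide_mid (a point): centre of the long light guide: straight round aluminium tube, 14 mm diameter, 160 mm long, about 60 g, with a dark 30 mm sleeve of the same thickness round its middle. Its y axis runs along the tube. At the start it lies level in a rest on the robot's left or right, axis 42 mm above the table; the short guide lies in the other rest
- rest_a: fixed grey rest that holds the long guide (the short one's is identical); origin under its centre, y along the guide. Two slotted saddles, 10 mm thick, centred at y = -42 and +42 mm, tops at 48 mm; between them free room down to a foot 10 mm thick
- clip_seat (a point): on the fixed jig: where the guide's centre must sit, 62 mm above the table, midway between two forks. y along the seated guide, z up, x across, away from the robot. Forks 14 mm thick at y = -45 and +45 mm; slots 17 mm wide, open upward, floors 7 mm below this point; -x prongs rise to 26 mm above it, flared lips to 40 mm. Between the forks, free room to 35 mm below it
- jaw (a joint): angle of the sprung jaw (rad), one hinged steel piece with a nose over each fork from the +x side: 0 closed. Its sloped faces run from 32 mm above clip_seat (x = +11 mm) down to 11 mm above (x = +1 mm). The level guide pressed straight down at x = 0 cams it aside (0.1 to 0.2 rad, some 10 N); once the guide is on the floors it springs back to 0 over it
- jig: the fixed jig, a dark grey base plate 165 x 335 x 12 mm carrying forks, jaw, lamp block and shutter; origin on the table below clip_seat, same axes. Lamp block at y over +106 mm, 96 mm high; shutter housing at y -116 to -162 mm, 90 mm high, x -35 to +85 mm
- shutter_tab (a point): on the shutter's black tab, a block 14 mm in x, 24 mm in y, standing from 94 to 132 mm above the table over the housing (top at 90 mm). Point in its middle, 116 mm above the table; axes as clip_seat. It moves with the shutter, which opens along +x, away from the robot. Shut, it is at clip_seat x = 0, y = -128 mm. Nothing else that tall stands within 80 mm
- half_mark (a point): on the fixed jig: where shutter_tab is when the shutter is at exactly half travel (25 mm along +x from shut), in line with the long middle white mark on the ledge beside the tab (shorter marks: shut, quarter, three-quarter, fully open)
- shutter (a joint): travel of the shutter (m): 0 shut, 0.025 half, 0.05 fully open. A spring pulls it shut with about 3 N at 0, 8 N at half, 13 N at full travel; let go, it shuts by itself
- stub_mid (a point): the short light guide, a look-alike bystander: same tube but only 110 mm long, in the other of the two rests; point at its centre
- screwdriver: bystander: screwdriver about 140 mm long lying flat; origin underneath it
- knob_cap: bystander: small white knob cap, 28 mm wide, 24 mm high; origin under its centre
- mug: bystander: white mug, 76 mm wide, 90 mm high; origin under its centre
- parts_tray: bystander: empty grey tray 90 x 120 x 30 mm; origin under its centre
Things that resemble listed ones, but are neither listed nor needed, are in the scene too. Leave any yellow look-alike of the part that bears guide_mid alone.

How it is judged:
On the way, in this order (a step that is already met when the one before it is completed fails the run):
1. the long guide sits home in both forks with the jaw closed over it, released (x of guide_mid in the frame of clip_seat between -0.004 and 0.004 m and y of guide_mid in the frame of clip_seat between -0.02 and 0.02 m and z of guide_mid in the frame of clip_seat between -0.004 and 0.004 m and angle between the y axis of guide_mid and the y axis of clip_seat, either way round below 0.07 rad and value of joint jaw below 0.04 rad and contact force between the fingers and guide below 0.3 N), for 0.3 s.
2. the shutter is held at half travel by the fingers for two seconds (value of joint shutter between 0.02 and 0.03 m and contact force between the fingers and shutter above 3 N and velocity of joint shutter between -0.01 and 0.01 m/s), for 1.5 s.
At the end, for the whole second after the job is handed in: Long guide in the forks (centre within 4 mm across and in height, 20 mm along, parallel within 0.07 rad), jaw within 0.04 rad of closed, fingers off the guide; fingers hold the shutter still at 20 to 30 mm of travel with over 3 N (all of step 1 and all of step 2); the arm keeps its last pose, push and grip.
It fails at once if the shutter was opened (over 10 mm) before the guide was home (value of joint shutter above 0.01 m and not (x of guide_mid in the frame of clip_seat between -0.004 and 0.004 m and y of guide_mid in the frame of clip_seat between -0.02 and 0.02 m and z of guide_mid in the frame of clip_seat between -0.004 and 0.004 m and angle between the y axis of guide_mid and the y axis of clip_seat, either way round below 0.07 rad and value of joint jaw below 0.04 rad)).
It fails at once if something else on the bench was moved by more than 30 mm (distance of any of stub_mid, screwdriver, knob_cap, mug, parts_tray from where it was at the start of the episode above 0.03 m).
It also fails if it takes over 54 s, if anything falls off the work surface, if the arm or the gripper's body presses on something with over 40 N, if the wrist force passes 120 N, or if a joint passes its speed limit or range.

## Robot

A 6-joint arm with a two-finger parallel gripper is mounted at the origin on the work surface. World frame = base frame: x ahead of the robot, y to its left, z up, the work surface at z = 0. Lengths are in m, angles in rad, forces in N, time in s.
With the tool pointing down it reaches from about 0.35 to 0.775 m from the base axis. Payload 7.3 kg.
Tool frame: the origin (TCP) lies between the finger pads; the fingertips stand 25 mm ahead of it and the grasp point (between the pads) lies 6 mm ahead of it; y points along the fingers, z is the direction in which the jaws open and shut, and the axes are right-handed (so a half turn about y gives the same grasp; the last joint's range is limited). The gripper opens to 92 mm and grips with 3 to 60 N. Pads are 19 mm wide; open, the fingers measure 130 mm over their backs; the gripper's body (75 mm by 190 mm) begins 47 mm behind the grasp point.
Start: joints at [-1.449, 0.342, 1.524, -0, 1.275, -0.146], TCP at [0.139, -0.506, 0.252] pointing down, gripper open.
Joint ranges: [-2.53, 2.53], [-0.77, 2.02], [0.04, 2.7], [-1, 4.14], [0.28, 2.66], [-3.11, 3.11]. Speed limits (rad/s): [2.57, 2.57, 3.14, 3.14, 3.14, 3.14].

## Interface

Orientations are given as [roll, pitch, yaw] about the fixed x, y, z axes, in that order (R = Rz(yaw) Ry(pitch) Rx(roll)).
In Python, from cell import sensors, read_camera, hand_in gives the robot as it stands. The module is installed in compiled form; this text tells all that it offers.
- The arm moves only by the tool send_rows, never from a script. Its argument "motion" is a list that holds one entry, the list of rows, each a list of 4 numbers: the shift along the tool's x, y, z in m, then the turn about the tool's y in degrees. In form: [[[tx, ty, tz, twist], ...]]. A call has 1 to 8 rows; each row is the pose to reach, as a shift and turn from the pose measured when the call began, along the tool's axes at that moment; what a row does not reach only later rows make up. A row lasts 1/10 s, in which the tool goes at most 50 mm and 8.59 degrees, less where a joint would pass 70% of its speed; a pose out of reach is approached as far as the arm can. A call with a gripper value outside its range is refused whole. "gripper" is the opening, from 0 (shut) to 1 (fully open), set as the call begins (left out, the last holds). The fingers move at their own pace and stop on an object; "grip_force" is the grip in N (left out, the last holds). Time passes only in rows, so rows that repeat a pose let the fingers close. It gives the time, the measured TCP pose, the force and the opening at its end, in the units of the state.
- sensors.observe(): the state, without advancing time (a new reading comes with each control period).
- read_camera(name): name is "side" or "top" or "wrist"; returns a dict with "frame" (420x560x3 uint8, red, green, blue), "fx", "fy", "cx", "cy" (pixels), "extrinsics" (4x4, takes a point from world to camera coordinates). Camera axes: x right, y up, looking along -z (the intrinsics and any distortion apply to the point x, -y, -z); pixel columns grow to the right and rows downward; lengths in m; the calibration is good to about 2 mm. A picture is of the moment at which its call begins. There is no depth.
- hand_in(): hands the job in, once; it reports no verdict.
The state is a dict: "time": time; "qpos": joint angles; "qvel": joint speeds; "joint_efforts": joint torques, N m; "tool_pos": TCP position; "tool_rot": TCP orientation; "contact_force": force on the tool from outside, world axes, zero at the start; "torque": the same for the moment, N m; "opening": finger opening in m.
Only numpy, scipy, OpenCV 4.12 (cv2) and the standard library are available. Lean on these libraries where they do the work, as an engineer would, in place of code of your own. Each camera call takes 0.05 s, during which the arm holds its last target.

## Working session

There is one attempt and no reset: what is moved stays moved. The work goes in short steps, Python scripts to look and compute and a tool call to move; the robot and the scene stay as the last step left them, time stands still between calls to the robot, and variables do not carry over. Pictures are saved under pics/ and viewed, and the job is handed in when it is done.

Besides the shell and the picture viewer there is one more tool, called as a command line: name --argument value ..., lists and objects as JSON in quotes. send_rows: Moves the arm, as the interface text tells. Its arguments: {"type":"object","properties":{"motion":{"type":"array"},"gripper":{"type":"number"},"grip_force":{"type":"number"}},"required":["motion"]}

```bash
mkdir -p pics
cat > h.py <<'E'
import numpy as np, cv2
from cell import sensors, read_camera, hand_in
def snap(name,fn):
    c=read_camera(name); cv2.imwrite('pics/'+fn+'.png',cv2.cvtColor(c['frame'],cv2.COLOR_RGB2BGR))
    np.savez('pics/'+fn+'.npz',**{k:c[k] for k in c}); return c
def load(fn): return dict(np.load('pics/'+fn+'.npz'))
def ray(c,u,v):
    E=c['extrinsics'];R=E[:3,:3];t=E[:3,3]
    d=R.T@np.array([(u-c['cx'])/c['fx'],-(v-c['cy'])/c['fy'],-1.0]); return -R.T@t,d/np.linalg.norm(d)
def onz(c,u,v,z):
    o,d=ray(c,u,v); return o+d*(z-o[2])/d[2]
def proj(c,p):
    E=c['extrinsics'];q=E[:3,:3]@np.array(p)+E[:3,3]
    return np.array([c['cx']+c['fx']*q[0]/-q[2], c['cy']+c['fy']*(-q[1])/-q[2]])
def crop(fn,u0,v0,u1,v1,out,k=4):
    im=cv2.imread('pics/'+fn+'.png')[v0:v1,u0:u1]; cv2.imwrite('pics/'+out+'.png',cv2.resize(im,None,fx=k,fy=k,interpolation=cv2.INTER_CUBIC))
E
python3 - <<'E'
from h import *
for n in ['top','side','wrist']:
    c=snap(n,n+'0'); print(n,{k:(np.round(c[k],3).tolist()) for k in c if k!='frame'})
s=sensors.observe(); print(s)
E
```

```text
top {'fx': 531.506, 'fy': 531.506, 'cx': 290.441, 'cy': 197.259, 'extrinsics': [[-0.004, -1.0, 0.014, 0.008], [0.986, -0.002, 0.167, -0.513], [-0.167, 0.014, 0.986, -1.406], [0.0, 0.0, 0.0, 1.0]]}
side {'fx': 429.868, 'fy': 429.868, 'cx': 281.781, 'cy': 213.489, 'extrinsics': [[0.999, -0.046, -0.014, -0.519], [0.038, 0.581, 0.813, -0.12], [-0.029, -0.813, 0.582, -1.083], [0.0, 0.0, 0.0, 1.0]]}
wrist {'fx': 296.93, 'fy': 296.93, 'cx': 281.072, 'cy': 210.588, 'extrinsics': [[0.265, -0.964, -0.002, -0.523], [0.925, 0.255, -0.283, 0.036], [0.273, 0.073, 0.959, -0.39], [0.0, 0.0, 0.0, 1.0]]}
{'time': 0.15, 'qpos': array([-1.44902128e+00,  3.42536438e-01,  1.52479859e+00, -9.27545220e-07,
        1.27542186e+00, -1.46011860e-01]), 'qvel': array([ 7.33409030e-04, -1.88183847e-03, -3.20108368e-03,  1.04462963e-03,
       -8.32808155e-04, -8.84199248e-05]), 'joint_efforts': array([ 8.33578251e-04, -4.31470907e+01, -2.44352800e+01,  7.17588561e-02,
        5.37330599e-02, -7.99153759e-05]), 'tool_pos': array([ 0.13889417, -0.50599891,  0.25121788]), 'tool_rot': array([-1.57194831e+00,  1.68511690e-04, -2.87380558e+00]), 'contact_force': array([-0.70579615,  0.09932126,  0.17611294]), 'torque': array([-0.04275578, -0.00440755,  0.00800252]), 'opening': 0.09161149288489091}
```

View pics/top0.png

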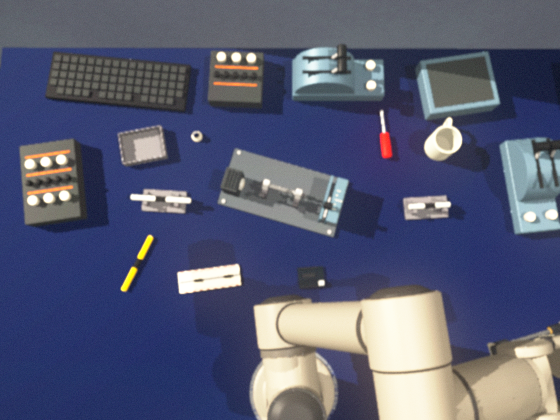

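View pics/side0.png

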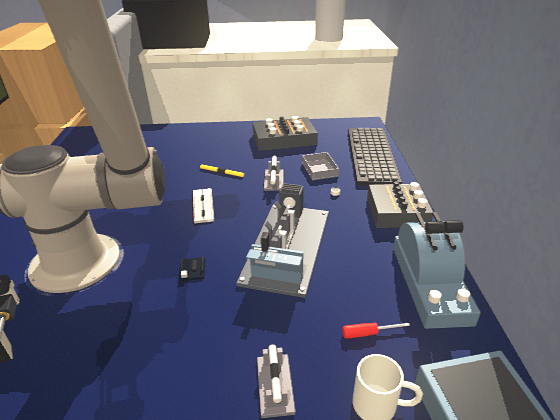

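View pics/wrist0.png

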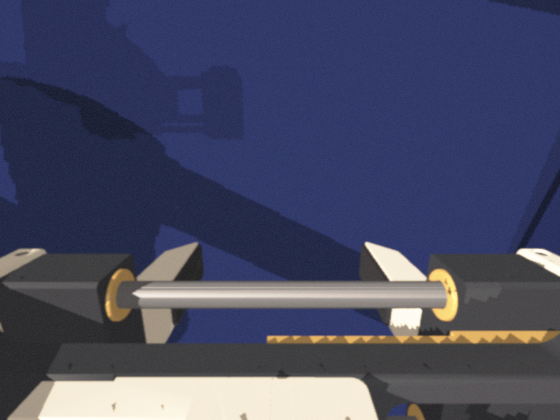

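Run:
```python
from h import *
crop('top0',110,170,230,230,'c1',6)
crop('top0',205,135,365,245,'c2',5)
crop('top0',390,180,470,230,'c3',6)
c=load('top0')
for u,v in [(131,198),(190,201),(404,206),(450,205)]: print(onz(c,u,v,0.049))
```

```text
[0.51076025 0.43788881 0.049     ]
[0.50226873 0.27861028 0.049     ]
[ 0.4875022  -0.30141248  0.049     ]
[ 0.49001678 -0.42702557  0.049     ]
```

View pics/c1.png

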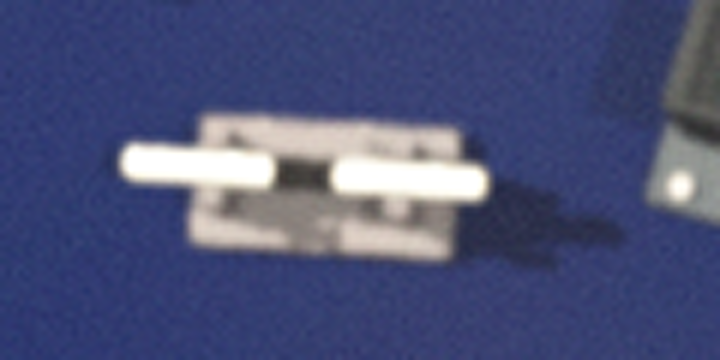

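View pics/c2.png

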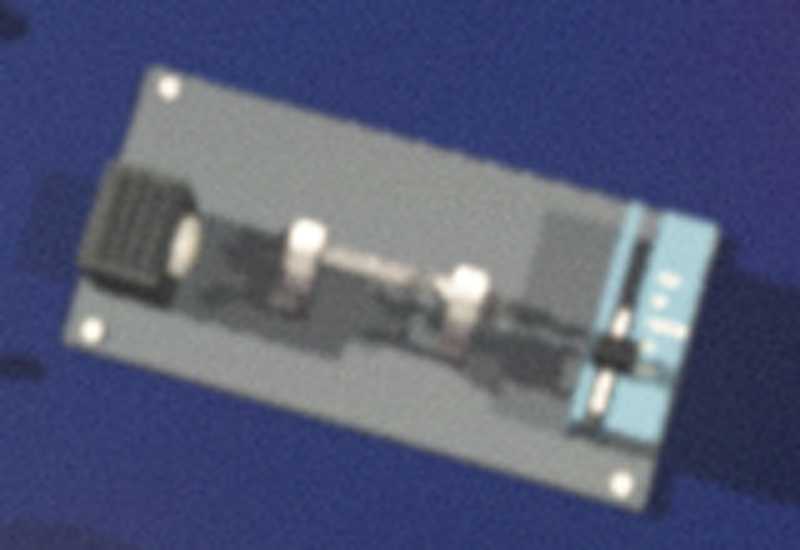

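View pics/c3.png

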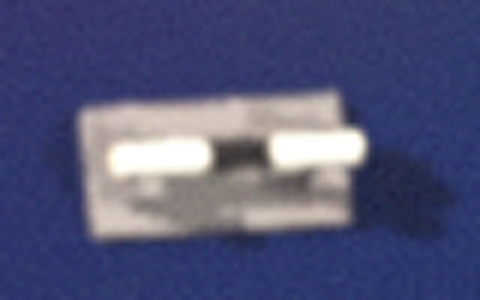

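```bash
cat >> h.py <<'E'
from scipy.spatial.transform import Rotation as Ro
def goal(p,yawdeg=None):
    s=sensors.observe(); R=Ro.from_euler('xyz',s['tool_rot']).as_matrix()
    d=R.T@(np.array(p)-s['tool_pos']); y=np.degrees(s['tool_rot'][2])
    tw=0 if yawdeg is None else -((yawdeg-y+180)%360-180)
    print('t',round(s['time'],2),'tcp',np.round(s['tool_pos'],4),'rpy',np.round(np.degrees(s['tool_rot']),2),'F',np.round(s['contact_force'],1),'open',round(s['opening'],4))
    print('shift',np.round(d,4),'twist',round(tw,2)); return d,tw
E
python3 - <<'E'
from h import *
c=load('top0')
P=lambda cu,cv,z:onz(c,205+(cu+.5)/5-.5,135+(cv+.5)/5-.5,z)
s=[P(169,87,.013),P(91,330,.013),P(621,484,.013)]
for q in s: print(q)
d=s[1]-s[2]; print('long',np.linalg.norm(d),np.degrees(np.arctan2(d[1],d[0]))-90, 'short',np.linalg.norm(s[0]-s[1]))
print('centre',(s[0]+s[2])/2)
d=s[0]-s[1];print(np.degrees(np.arctan2(d[1],d[0])))
for q in [(305,240),(465,285)]:print('nose',P(*q,.095))
print('tab',P(617,347,.132))
# guide ends by mask
g=cv2.cvtColor(cv2.imread('pics/top0.png'),cv2.COLOR_BGR2GRAY)[180:220,120:200]
m=(g>200).astype(np.uint8)
pts=np.argwhere(m)[:,::-1]+[120,180]
r=cv2.minAreaRect(pts.astype(np.float32)); print(r)
dk=[onz(c,*x,.049) for x in cv2.boxPoints(r)];print(np.mean(dk,0));print(np.array(dk))
goal((0.45,-0.15,0.25),-105)
E
```

```text
[0.64785944 0.15264218 0.013     ]
[0.5090693  0.19418072 0.013     ]
[ 0.42254738 -0.0989895   0.013     ]
long 0.30567109927841707 -16.442659239734184 short 0.14487288366950954
centre [0.53520341 0.02682634 0.013     ]
-16.66193265106225
nose [0.54363214 0.07295137 0.095     ]
nose [ 0.51938735 -0.01132839  0.095     ]
tab [ 0.48044328 -0.0877288   0.132     ]
((160.0, 200.5), (19.0, 60.0), 90.0)
[0.50385696 0.35945921 0.049     ]
[[0.52999148 0.44146629 0.049     ]
 [0.52975252 0.27936331 0.049     ]
 [0.47768176 0.27793663 0.049     ]
 [0.47800206 0.43907063 0.049     ]]
t 0.15 tcp [ 0.1389 -0.506   0.2512] rpy [-9.0070e+01  1.0000e-02 -1.6466e+02] F [-0.7  0.1  0.2] open 0.0916
shift [-0.3942  0.0016 -0.261 ] twist -59.66
```

send_rows --motion '[[[-0.03,-0.01,-0.023,-6],[-0.06,-0.02,-0.046,-12],[-0.09,-0.03,-0.07,-18],[-0.12,-0.04,-0.093,-24],[-0.15,-0.05,-0.117,-30],[-0.18,-0.05,-0.14,-36],[-0.21,-0.05,-0.163,-42],[-0.24,-0.05,-0.187,-48]]]' --gripper 0.6

```text
time: 0.95
tool_pos: [0.3215, -0.2609, 0.3015]
tool_rot: [-1.571, 0.001, -2.032]
contact_force: [0.1, 0.2, 0.9]
opening: 0.0547
```

Run:
```python
from h import *
goal((.50,-.022,.30),-106.5); print(sensors.observe()['qpos'])
```

```text
t 0.95 tcp [ 0.3215 -0.2609  0.3015] rpy [-9.0030e+01  5.0000e-02 -1.1643e+02] F [0.1 0.2 0.9] open 0.0547
shift [-0.2933  0.0017  0.0536] twist -9.93
[-8.67751054e-01  9.54733100e-02  1.70652224e+00  6.83578918e-04
  1.34042936e+00 -4.06683104e-01]
```

send_rows --motion '[[[-0.045,0,0.008,-1.5],[-0.09,0,0.016,-3],[-0.13,0,0.024,-5],[-0.175,0,0.032,-6.5],[-0.22,0,0.04,-8],[-0.26,0,0.048,-9.9],[-0.293,0,0.054,-9.9],[-0.293,0,0.054,-9.9]]]'

```text
time: 1.75
tool_pos: [0.5017, -0.0195, 0.301]
tool_rot: [-1.572, 0.002, -1.855]
contact_force: [-0.1, -0.3, 0.2]
opening: 0.0554
```

Run:
```python
from h import *
goal((.50,-.022,.30),-106.5);
c=snap('wrist','w1'); print(np.round(c['extrinsics'],4))
crop('w1',0,0,560,420,'w1b',1.42)
```

```text
t 1.75 tcp [ 0.5017 -0.0195  0.301 ] rpy [ -90.05    0.12 -106.29] F [-0.1 -0.3  0.2] open 0.0554
shift [ 0.0028  0.001  -0.0009] twist 0.21
[[ 0.96   -0.28   -0.0021 -0.4856]
 [ 0.2683  0.9217 -0.2801 -0.0684]
 [ 0.0803  0.2683  0.96   -0.4729]
 [ 0.      0.      0.      1.    ]]
```

View pics/w1b.png

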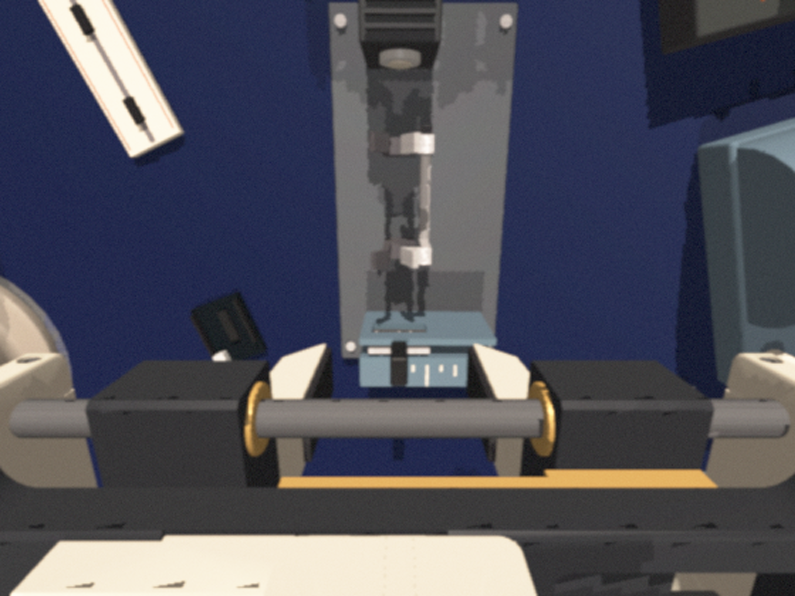

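Run:
```python
from h import *
crop('w1',225,0,375,275,'w1c',3)
crop('w1',245,80,325,200,'w1d',5)
```

```text
(no output)
```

View pics/w1c.png

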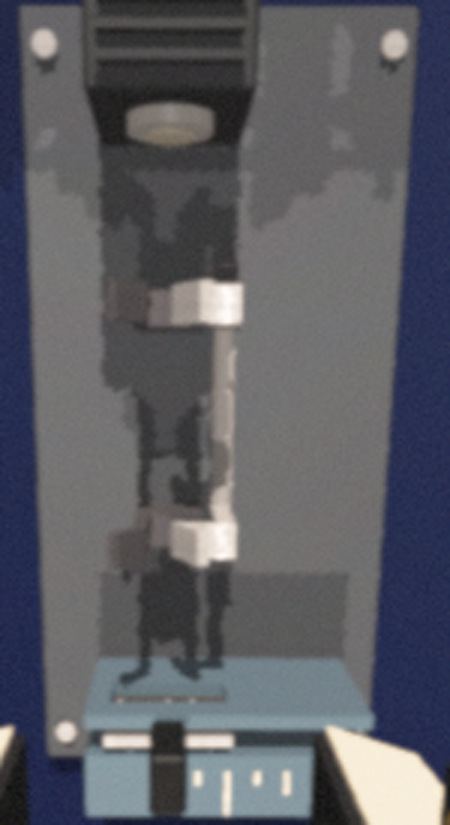

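View pics/w1d.png

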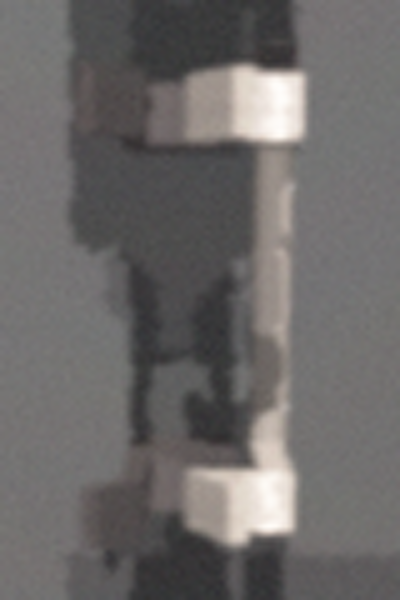

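Run:
```python
from h import *
c=load('w1')
P=lambda u,v,z,k=3,o=(225,0):onz(c,o[0]+(u+.5)/k-.5,o[1]+(v+.5)/k-.5,z)
s=[P(43,44,.013),P(395,45,.013),P(66,732,.013)]
t=load('top0'); T=lambda cu,cv,z:onz(t,205+(cu+.5)/5-.5,135+(cv+.5)/5-.5,z)
st=[T(91,330,.013),T(169,87,.013),T(621,484,.013)]
for nm,S in (('wrist',s),('top',st)):
    d=S[0]-S[2]; e=S[1]-S[0]
    y1=np.degrees(np.arctan2(-d[0],d[1])); y2=np.degrees(np.arctan2(e[1],e[0]))
    print(nm,'yaw',y1,y2,'len',np.linalg.norm(d),np.linalg.norm(e)); 
    ctr=(S[1]+S[2])/2; a=np.radians((2*y1+y2)/3); X=np.array([np.cos(a),np.sin(a),0]);Y=np.array([-np.sin(a),np.cos(a),0])
    seat=ctr-.025*X; seat[2]=.062; print('seat',seat)
    L=lambda p:np.round([1e3*(p-seat)@X,1e3*(p-seat)@Y],1)
    if nm=='wrist':
        print('tab top', L(P(152,721,.132)),L(P(184,721,.132)),L(P(152,757,.132)),L(P(184,757,.132)))
        print('lamp', L(P(170,128,.062)))
        for u in (198,227,257,287): print('mark',L(P(u,775,.090)))
        print('housing top corners', L(P(103,658,.09)),L(P(352,658,.09)))
        Q=lambda u,v,z:L(P(u,v,z,5,(245,80)))
        print('nose1 z94',Q(235,72,.094),Q(305,72,.094),Q(235,140,.094),'z73',Q(185,72,.073),Q(185,140,.073))
        print('nose2 z94',Q(238,470,.094),Q(297,470,.094),Q(245,545,.094),'z73',Q(185,472,.073),Q(190,540,.073))
        print('prong top z102',Q(78,135,.102),Q(150,135,.102),Q(85,545,.102),Q(140,545,.102))
        print('bar', [ (z,Q(255,300,z),Q(292,300,z)) for z in (.02,.05,.09)])
    else: print('tab',L(T(617,347,.132)),'mk',L(T(675,330,.09)))
g=cv2.cvtColor(cv2.imread('pics/top0.png'),cv2.COLOR_BGR2GRAY)
cv2.imwrite('pics/gm.png',cv2.resize(g[185:215,120:200],None,fx=9,fy=9,interpolation=cv2.INTER_NEAREST))
for u in list(range(128,152,3))+list(range(170,194,3)): print(u,g[192:210,u].tolist())
```

```text
wrist yaw -16.34374800621216 -16.44190006128661 len 0.30565868370515736 0.1452046352375713
seat [0.51078021 0.03367497 0.062     ]
tab top [ -1.1 -98.7] [ 10.5 -98.7] [  -1.2 -112.9] [  10.6 -112.9]
lamp [  4.9 110.4]
mark [  17.3 -140. ]
mark [  29.5 -140. ]
mark [  42.1 -139.9]
mark [  54.8 -139.9]
housing top corners [-21.8 -88.3] [ 79.1 -88. ]
nose1 z94 [16.  53.5] [31.  53.6] [16.2 39.8] z73 [ 5.3 55.4] [ 5.3 40.8]
nose2 z94 [ 17.7 -32. ] [ 31.3 -32. ] [ 19.6 -49.6] z73 [  5.5 -35.9] [  6.8 -52.9]
prong top z102 [-17.2  40.3] [-2.  40.3] [-17.2 -48. ] [ -4.7 -48. ]
bar [(0.02, array([24.4,  2.4]), array([34.5,  2.4])), (0.05, array([23. ,  3.9]), array([32.4,  3.9])), (0.09, array([21.2,  5.9]), array([29.6,  5.9]))]
top yaw -16.44265923973419 -16.66193265106225 len 0.30567109927841707 0.14487288366950954
seat [0.51123487 0.03393331 0.062     ]
tab [   5.1 -125.4] mk [  29.8 -153.9]
128 [64, 59, 59, 57, 55, 55, 57, 58, 62, 65, 65, 63, 66, 63, 61, 61, 69, 66]
131 [64, 100, 184, 248, 255, 255, 248, 183, 101, 69, 61, 64, 62, 67, 59, 59, 62, 65]
134 [63, 104, 201, 254, 255, 255, 255
[... 532 characters left out ...]
54, 255, 255, 255, 248, 181, 123, 106, 119, 141, 177, 201, 208]
173 [202, 195, 184, 181, 212, 251, 255, 255, 255, 248, 194, 134, 130, 123, 131, 159, 195, 208]
176 [197, 207, 202, 191, 200, 245, 255, 255, 255, 251, 222, 199, 197, 184, 154, 146, 181, 204]
179 [186, 186, 157, 130, 154, 234, 255, 255, 255, 253, 225, 152, 110, 103, 101, 117, 158, 195]
182 [195, 207, 202, 177, 180, 239, 255, 255, 255, 254, 236, 172, 133, 134, 132, 134, 140, 161]
185 [173, 193, 195, 181, 169, 209, 252, 255, 255, 255, 242, 166, 110, 107, 106, 99, 93, 94]
188 [63, 52, 53, 49, 81, 166, 249, 255, 255, 255, 245, 162, 72, 49, 49, 46, 50, 48]
191 [68, 67, 66, 63, 65, 79, 106, 133, 133, 123, 95, 64, 48, 48, 50, 48, 53, 49]
```

Run:
```python
from h import *
c=load('top0')
a=onz(c,134,196.7,.042);b=onz(c,188,200.0,.042);m=onz(c,160.55,198.3,.042)
d=a-b; print(m,np.degrees(np.arctan2(d[1],d[0])))
goal((m[0],m[1]-.08,.22),np.degrees(np.arctan2(d[1],d[0]))-180)
```

```text
[0.51097657 0.35988583 0.042     ] 86.35534408928122
t 1.8 tcp [ 0.5006 -0.0211  0.301 ] rpy [-9.0090e+01  5.0000e-02 -1.0634e+02] F [1.  0.1 0.2] open 0.0553
shift [-0.2917  0.0814 -0.0746] twist -12.69
```

send_rows --motion '[[[-0.042,0.005,-0.01,-2],[-0.085,0.015,-0.02,-4],[-0.125,0.025,-0.03,-6],[-0.17,0.04,-0.042,-8],[-0.21,0.055,-0.053,-10],[-0.25,0.07,-0.064,-12.7],[-0.292,0.081,-0.075,-12.7],[-0.292,0.081,-0.075,-12.7]]]'

```text
time: 2.6
tool_pos: [0.5094, 0.283, 0.2183]
tool_rot: [-1.575, 0.001, -1.631]
contact_force: [1.2, -0.0, -1.1]
opening: 0.0549
```

Run:
```python
from h import *
c=snap('wrist','w2'); 
crop('w2',0,0,560,420,'w2b',1.42)
goal((.511,.36,.1),-93.6)
print(proj(c,(.511,.36,.042)))
```

```text
t 2.65 tcp [0.5099 0.2809 0.2191] rpy [-9.021e+01 -1.000e-02 -9.350e+01] F [-1.2 -0.1  0.1] open 0.055
shift [-0.079   0.1191 -0.0033] twist 0.1
[279.85831576 123.38396954]
```

View pics/w2b.png

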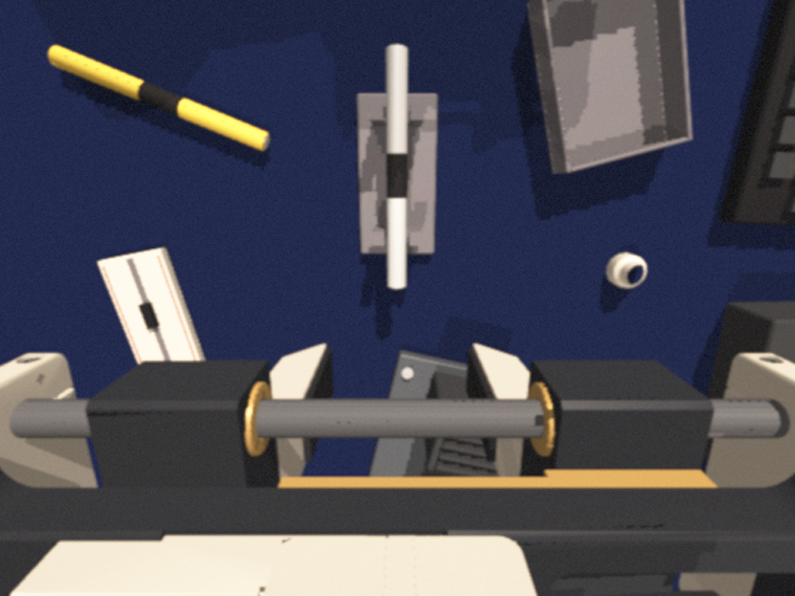

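send_rows --motion '[[[-0.04,0.02,-0.001,0],[-0.079,0.05,-0.003,0],[-0.079,0.09,-0.003,0],[-0.079,0.12,-0.003,0],[-0.079,0.145,-0.003,0],[-0.079,0.16,-0.003,0],[-0.079,0.171,-0.003,0],[-0.079,0.171,-0.003,0]]]'

```text
time: 3.45
tool_pos: [0.5112, 0.3588, 0.0475]
tool_rot: [-1.576, -0.001, -1.633]
contact_force: [-0.3, 0.2, -0.2]
opening: 0.0549
```

Run:
```python
from h import *
goal((.511,.36,.048),-93.6)
c=snap('side','s1'); crop('s1',220,120,340,220,'s1b',6)
```

```text
t 3.45 tcp [0.5112 0.3588 0.0475] rpy [-9.028e+01 -6.000e-02 -9.357e+01] F [-0.3  0.2 -0.2] open 0.0549
shift [-0.0012 -0.0005 -0.0002] twist 0.03
```

View pics/s1b.png

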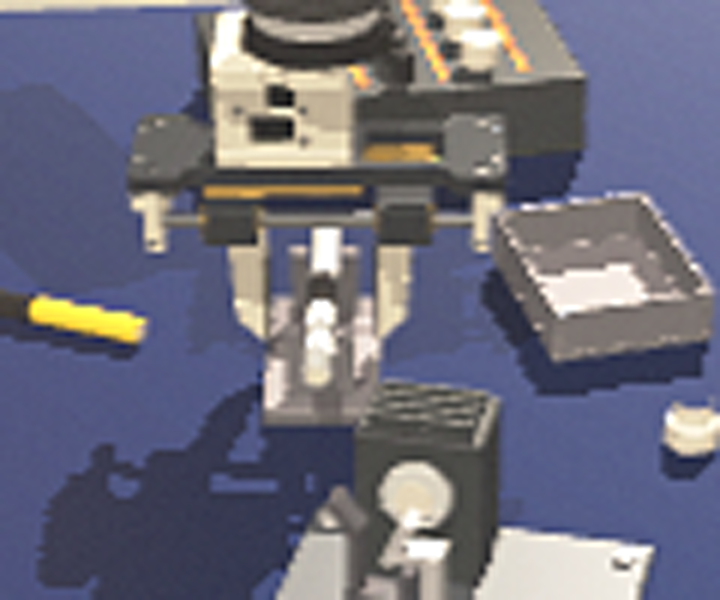

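Fingers (crop ~(250,300) and (390,300)) straddle the guide at (320,300), between the saddles. Close.

send_rows --motion '[[[0,0,0,0],[0,0,0,0],[0,0,0,0],[0,0,0,0],[0,0,0,0],[0,0,0,0]]]' --gripper 0 --grip_force 40

```text
time: 4.1
tool_pos: [0.5116, 0.3594, 0.0486]
tool_rot: [-1.574, -0.0, -1.633]
contact_force: [0.9, -1.0, 1.3]
opening: 0.013
```

send_rows --motion '[[[0,-0.01,0,0],[0,-0.03,0,0],[0,-0.06,0,0],[0,-0.1,0,0],[0,-0.14,0,0],[0,-0.16,0,0],[0,-0.16,0,0]]]'

```text
time: 4.8
tool_pos: [0.5135, 0.3603, 0.2133]
tool_rot: [-1.567, 0.004, -1.632]
contact_force: [-0.5, -0.0, -0.6]
opening: 0.0128
```

Run:
```python
from h import *
a=np.radians(-16.4);X=np.array([np.cos(a),np.sin(a),0]);Y=np.array([-np.sin(a),np.cos(a),0])
p=np.array([.5156,.0324,.20]); goal(p,-106.4)
c=snap('wrist','w3');crop('w3',0,0,560,420,'w3b',1.42)
```

```text
t 4.8 tcp [0.5135 0.3603 0.2133] rpy [-89.79   0.24 -93.53] F [-0.5 -0.  -0.6] open 0.0128
shift [0.3272 0.012  0.0223] twist 12.87
```

View pics/w3b.png

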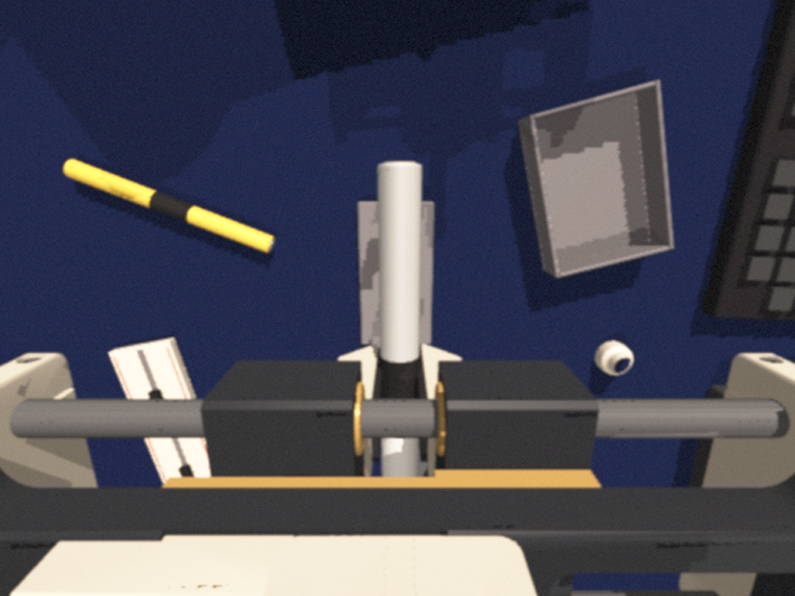

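send_rows --motion '[[[0.042,0,0.003,2],[0.085,0,0.006,4],[0.127,0,0.009,6],[0.17,0,0.012,8],[0.212,0.005,0.015,10],[0.255,0.01,0.018,12],[0.3,0.012,0.021,12.9],[0.327,0.012,0.022,12.9]]]'

```text
time: 5.65
tool_pos: [0.513, 0.0293, 0.196]
tool_rot: [-1.575, 0.0, -1.86]
contact_force: [0.3, 0.3, -1.0]
opening: 0.0128
```

Run:
```python
from h import *
p=np.array([.5156,.0324,.20]); goal(p,-106.4)
c=snap('wrist','w4');crop('w4',140,0,420,300,'w4b',2)
c=snap('top','t4');crop('t4',205,105,365,245,'t4b',5)
goal(p,-106.4)
```

```text
t 5.65 tcp [0.513  0.0293 0.196 ] rpy [-9.0250e+01  2.0000e-02 -1.0656e+02] F [ 0.3  0.3 -1. ] open 0.0128
shift [-0.0038 -0.004   0.0016] twist -0.16
t 5.75 tcp [0.5134 0.0289 0.1964] rpy [-9.0210e+01  2.0000e-02 -1.0668e+02] F [ 0.3  0.1 -0.6] open 0.0128
shift [-0.004  -0.0036  0.0011] twist -0.28
```

View pics/w4b.png

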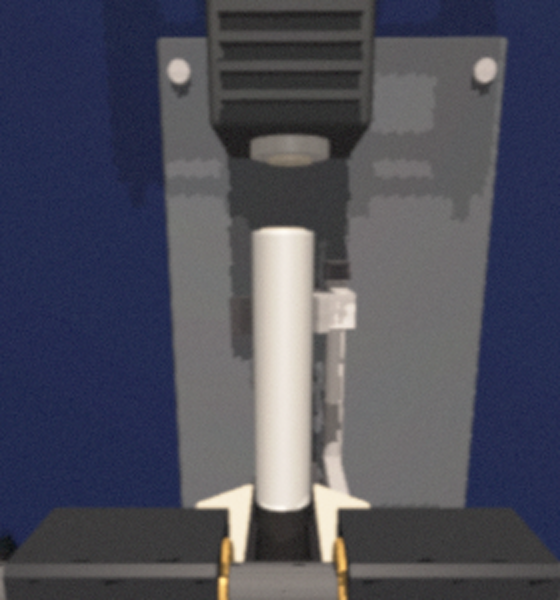

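View pics/t4b.png

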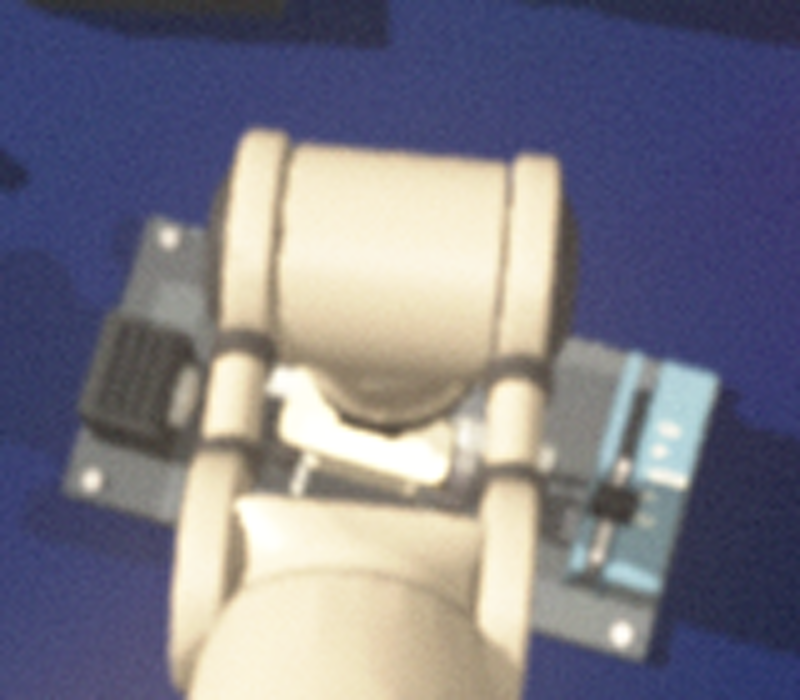

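Run:
```python
from h import *
c=load('w4')
P=lambda u,v,z:onz(c,140+(u+.5)/2-.5,(v+.5)/2-.5,z)
a=np.radians(-16.4);X=np.array([np.cos(a),np.sin(a),0]);Y=np.array([-np.sin(a),np.cos(a),0]);seat=np.array([.5156,.0324,0])
L=lambda p:np.round([1e3*(p-seat)@X,1e3*(p-seat)@Y],1)
tcp=np.array([.513,.0293,.196]);print('tcp',L(tcp))
g=cv2.cvtColor(c['frame'],cv2.COLOR_RGB2GRAY)
for v in range(125,245,15):
    r=g[v,250:305].astype(float); i=np.where(r>190)[0]; 
    l,rr=250+i[0],250+i[-1]; print(v,l,rr,L(onz(c,(l+rr)/2,v,.190)), 'w',1e3*np.linalg.norm(onz(c,l-.5,v,.19)-onz(c,rr+.5,v,.19)))
print('end',L(P(283,230,.190)))
print('screws',L(P(178,70,.013)),L(P(485,70,.013)),'lens',L(P(290,158,.062)))
print('nose x11@94',L(P(333,290,.094)), 'right end', L(P(355,290,.094)),'z73',L(P(315,295,.073)))
```

```text
tcp [-1.6 -3.7]
125 272 293 [-1.7 72.2] w 9.870320309309022
140 272 292 [-1.9 65.6] w 9.552447035852499
155 272 292 [-1.9 58.9] w 9.686733013713217
170 272 292 [-1.9 51.9] w 9.82484904912277
185 272 292 [-2.  44.8] w 9.966961403526126
200 272 291 [-2.2 37.5] w 9.631843537553566
215 272 291 [-2.2 29.9] w 9.775319023477529
230 272 304 [ 1.  22.1] w 16.369061541872647
end [-2.2 76.6]
screws [-52.5 153.3] [ 92.3 152.8] lens [1.000e-01 1.083e+02]
nose x11@94 [16.6 57. ] right end [25.1 57. ] z73 [10.6 53.5]
```

send_rows --motion '[[[-0.004,0.01,0.0015,-0.2],[-0.004,0.03,0.0015,-0.2],[-0.004,0.05,0.0015,-0.2],[-0.004,0.066,0.0015,-0.2],[-0.004,0.076,0.0015,-0.2],[-0.004,0.076,0.0015,-0.2],[-0.004,0.076,0.0015,-0.2]]]' --grip_force 50

```text
time: 6.45
tool_pos: [0.5158, 0.033, 0.1202]
tool_rot: [-1.575, 0.0, -1.858]
contact_force: [-0.2, 0.2, 0.9]
opening: 0.0128
```

Run:
```python
from h import *
goal((.5159,.0323,.068),-106.4)
c=snap('wrist','w5');crop('w5',180,30,380,280,'w5b',3)
c=snap('side','s5');crop('s5',220,150,340,300,'s5b',4)
goal((.5159,.0323,.068),-106.4)
```

```text
t 6.45 tcp [0.5158 0.033  0.1202] rpy [-9.0230e+01  2.0000e-02 -1.0643e+02] F [-0.2  0.2  0.9] open 0.0128
shift [0.0006 0.0522 0.0005] twist -0.03
t 6.55 tcp [0.5162 0.0327 0.121 ] rpy [-9.0130e+01  3.0000e-02 -1.0646e+02] F [-0.  -0.4 -0.8] open 0.0122
shift [ 0.0005  0.053  -0.0001] twist -0.06
```

View pics/w5b.png

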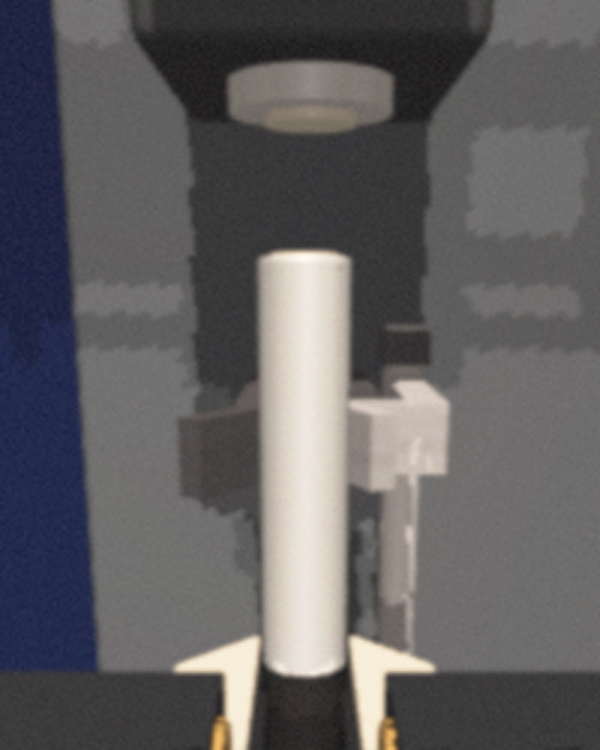

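View pics/s5b.png

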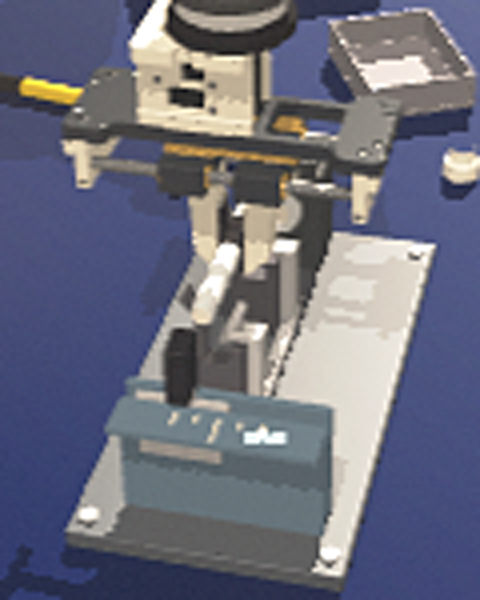

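Run:
```python
from h import *
c=load('w5')
P=lambda u,v,z:onz(c,180+(u+.5)/3-.5,30+(v+.5)/3-.5,z)
a=np.radians(-16.4);X=np.array([np.cos(a),np.sin(a),0]);Y=np.array([-np.sin(a),np.cos(a),0]);seat=np.array([.5156,.0324,0])
L=lambda p:np.round([1e3*(p-seat)@X,1e3*(p-seat)@Y],1)
tcp=np.array([.5160,.0329,.1205]);print('tcp',L(tcp))
for v,l,r in [(270,257,351),(400,258,350),(500,260,348),(640,263,345)]:
    print('guide',L(P((l+r)/2,v,.1145)),1e3*np.linalg.norm(P(l,v,.1145)-P(r,v,.1145)))
print('lens rim',L(P(228,100,.062)),L(P(394,100,.062)),'inner',L(P(263,115,.062)),L(P(358,115,.062)))
print('lamp corners',L(P(188,122,.05)),L(P(430,122,.05)),'top',L(P(133,25,.096)),L(P(490,20,.096)))
print('prong z102',L(P(180,415,.102)), L(P(180,495,.102)),'z73in nose?',L(P(350,400,.088)))
print('nose top94: ',L(P(400,383,.094)),L(P(447,400,.094)),L(P(447,475,.094)),L(P(388,485,.094)))
t=load('top0'); T=lambda cu,cv,z:onz(t,205+(cu+.5)/5-.5,135+(cv+.5)/5-.5,z)
print('top tab',L(T(617,347,.132)))
print('mark', L(T(660,327,.09)),L(T(690,335,.09)))
```

```text
tcp [0.2 0.6]
guide [-0.9 78.8] 13.959199787269826
guide [-0.9 59.6] 14.221397102007113
guide [-0.9 43.7] 14.045297707883035
guide [-0.9 19.7] 13.711728621320676
lens rim [-16.  111.1] [ 16.3 111.1] inner [ -9.2 108.5] [  9.4 108.4]
lamp corners [-25.5 109.1] [ 25.  109.1] top [-27.9 115.8] [ 28.1 116.4]
prong z102 [-22.   55.5] [-22.6  41.6] z73in nose? [ 7.4 56.3]
nose top94:  [15.9 60. ] [24.3 57. ] [24.9 43.5] [14.3 41.6]
top tab [   0.2 -125.2]
mark [  24.2 -145.7] [  24.5 -162.1]
```

send_rows --motion '[[[-0.002,0.005,0.001,0],[-0.004,0.01,0.001,0],[-0.004,0.016,0.001,0],[-0.004,0.022,0.001,0],[-0.004,0.027,0.001,0],[-0.004,0.031,0.001,0],[-0.004,0.034,0.001,0],[-0.004,0.036,0.001,0]]]'

```text
time: 7.35
tool_pos: [0.5173, 0.0365, 0.085]
tool_rot: [-1.575, 0.0, -1.858]
contact_force: [-4.6, 1.5, 7.0]
opening: 0.0127
```

Run:
```python
from h import *
goal((.5179,.0358,.068),-106.4)
c=snap('wrist','w6');crop('w6',180,30,380,280,'w6b',3)
goal((.5179,.0358,.068),-106.4)
```

```text
t 7.35 tcp [0.5173 0.0365 0.085 ] rpy [-9.0240e+01  3.0000e-02 -1.0646e+02] F [-4.6  1.5  7. ] open 0.0127
shift [0.0005 0.017  0.0008] twist -0.06
t 7.4 tcp [0.5172 0.0365 0.0847] rpy [-9.0260e+01  2.0000e-02 -1.0645e+02] F [-3.5  1.4  2.5] open 0.0126
shift [0.0005 0.0167 0.0009] twist -0.05
```

View pics/w6b.png

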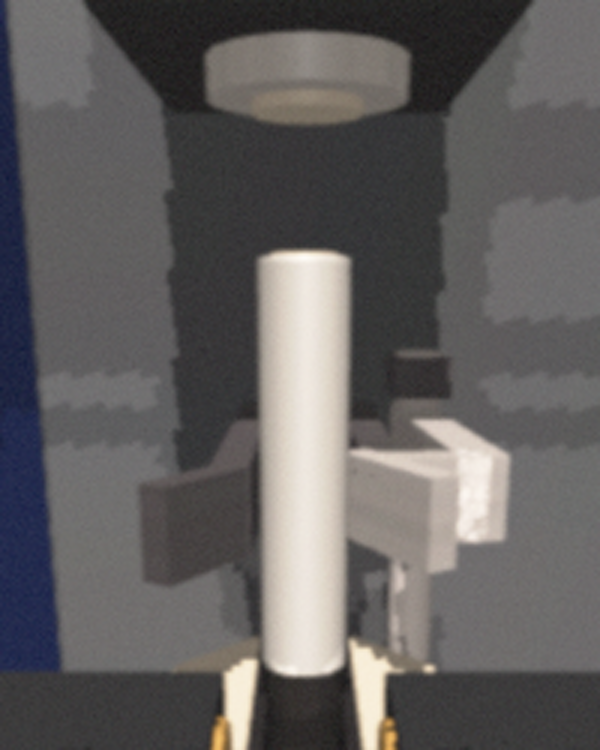

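send_rows --motion '[[[0,0.004,0.0005,0],[0,0.008,0.0005,0],[0,0.011,0.0005,0],[0,0.014,0.0005,0],[0,0.016,0.0005,0],[0,0.0175,0.0005,0],[0,0.0175,0.0005,0]]]'

```text
time: 8.1
tool_pos: [0.5182, 0.0362, 0.0684]
tool_rot: [-1.574, 0.001, -1.858]
contact_force: [-4.4, -0.2, 11.1]
opening: 0.0125
```

Run:
```python
from h import *
goal((.5179,.0358,.068),-106.4)
c=snap('wrist','w7');crop('w7',180,30,380,280,'w7b',3)
c=snap('side','s7');crop('s7',220,150,340,300,'s7b',4)
goal((.5179,.0358,.068),-106.4)
```

```text
t 8.1 tcp [0.5182 0.0362 0.0684] rpy [-9.0160e+01  3.0000e-02 -1.0645e+02] F [-4.4 -0.2 11.1] open 0.0125
shift [ 0.0005  0.0004 -0.0001] twist -0.05
t 8.2 tcp [0.5182 0.0362 0.0685] rpy [-9.0160e+01  3.0000e-02 -1.0645e+02] F [-3.5 -0.6 10.8] open 0.0122
shift [ 0.0005  0.0005 -0.0001] twist -0.05
```

View pics/w7b.png

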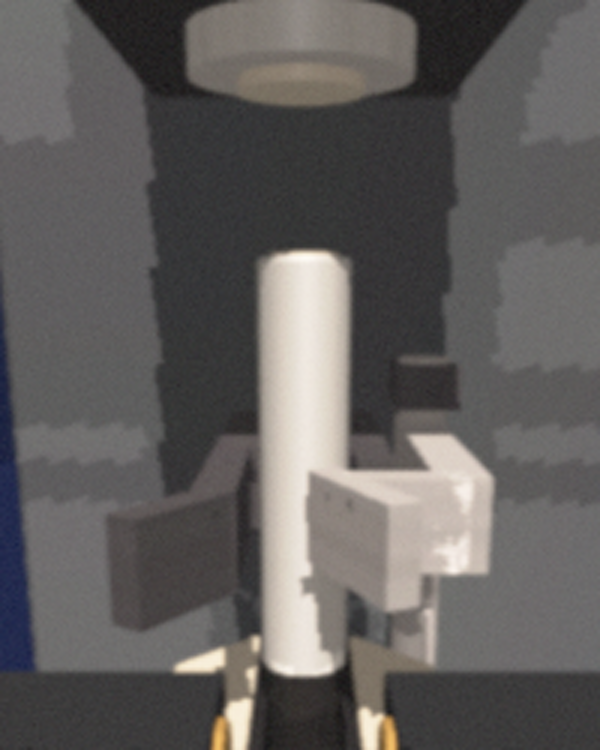

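View pics/s7b.png

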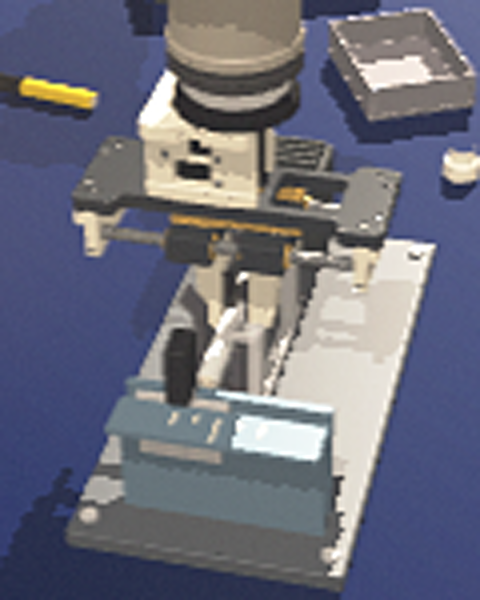

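send_rows --motion '[[[0,0.001,0,0],[0,0.002,0,0],[0,0.002,0,0]]]'

```text
time: 8.5
tool_pos: [0.5182, 0.0362, 0.0684]
tool_rot: [-1.573, 0.001, -1.858]
contact_force: [-6.6, -0.3, 18.7]
opening: 0.0123
```

Run:
```python
from h import *
goal((.5179,.0358,.068),-106.4)
c=load('w7')
P=lambda u,v,z:onz(c,180+(u+.5)/3-.5,30+(v+.5)/3-.5,z)
a=np.radians(-16.4);X=np.array([np.cos(a),np.sin(a),0]);Y=np.array([-np.sin(a),np.cos(a),0]);seat=np.array([.5156,.0324,0])
L=lambda p:np.round([1e3*(p-seat)@X,1e3*(p-seat)@Y],1)
print('tip',L(P(310,480,.073)),L(P(310,540,.073)),'top', L(P(410,437,.094)),L(P(388,505,.094)))
for v,l,r in [(270,257,351),(400,258,350)]: print('guide',L(P((l+r)/2,v,.0625)))
print('lens',L(P(185,60,.062)),L(P(417,60,.062)))
```

```text
t 8.5 tcp [0.5182 0.0362 0.0684] rpy [-9.0100e+01  4.0000e-02 -1.0644e+02] F [-6.6 -0.3 18.7] open 0.0123
shift [ 0.0005  0.0004 -0.0002] twist -0.04
tip [ 1.4 53. ] [ 1.4 43.8] top [13.5 62.9] [11.  54.5]
guide [ 0.5 82.6]
guide [ 0.5 63.4]
lens [-16.2 110.8] [ 16.4 110.8]
```

send_rows --motion '[[[0,-0.001,0,0],[0,-0.001,0,0],[0,-0.001,0,0]]]' --gripper 0.23

```text
time: 8.8
tool_pos: [0.5185, 0.0362, 0.0693]
tool_rot: [-1.572, 0.001, -1.858]
contact_force: [0.5, -0.2, -0.0]
opening: 0.0215
```

Run:
```python
from h import *
goal((.5179,.0358,.068),-106.4)
c=snap('wrist','w8');crop('w8',180,30,380,280,'w8b',3)
```

```text
t 8.8 tcp [0.5185 0.0362 0.0693] rpy [-9.0070e+01  4.0000e-02 -1.0645e+02] F [ 0.5 -0.2 -0. ] open 0.0215
shift [ 0.0005  0.0013 -0.0005] twist -0.05
```

View pics/w8b.png

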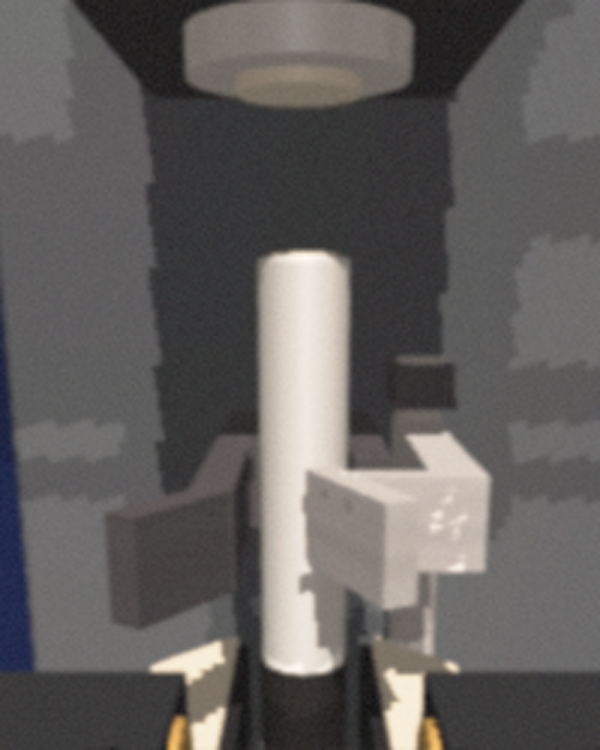

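send_rows --motion '[[[0,-0.01,0,0],[0,-0.025,0,0],[0,-0.045,0,0],[0,-0.07,0,0],[0,-0.1,0,0],[0,-0.13,0,0],[0,-0.15,0,0],[0,-0.15,0,0]]]'

```text
time: 9.65
tool_pos: [0.5201, 0.0359, 0.2225]
tool_rot: [-1.566, 0.002, -1.858]
contact_force: [-0.1, 0.7, 0.2]
opening: 0.0209
```

Run:
```python
from h import *
c=snap('wrist','w9');crop('w9',140,0,420,300,'w9b',2)
c=snap('side','s9');crop('s9',220,150,340,300,'s9b',4)
goal((.5179,.0358,.068),-106.4)
```

```text
t 9.75 tcp [0.5184 0.036  0.2192] rpy [-9.0070e+01  4.0000e-02 -1.0645e+02] F [ 0.2 -0.2 -0.7] open 0.0212
shift [ 0.0005  0.1512 -0.0003] twist -0.05
```

View pics/w9b.png

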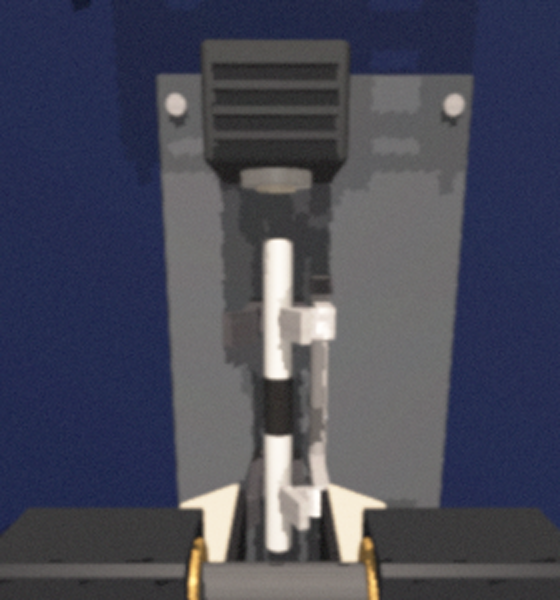

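View pics/s9b.png

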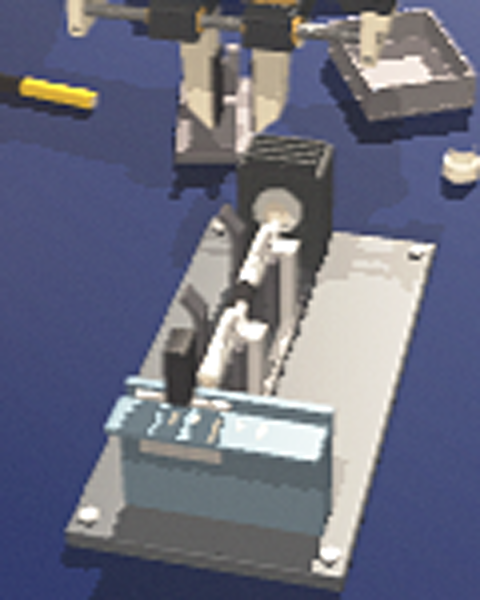

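Run:
```python
from h import *
goal((.481,-.0877,.20),-106.4)
```

```text
t 9.75 tcp [0.5184 0.036  0.2192] rpy [-9.0070e+01  4.0000e-02 -1.0645e+02] F [ 0.2 -0.2 -0.7] open 0.0212
shift [ 0.1293  0.0191 -0.0008] twist -0.05
```

send_rows --motion '[[[0.03,0,0,0],[0.07,0,0,0],[0.1,0.01,0,0],[0.12,0.015,0,0],[0.129,0.019,-0.001,0],[0.129,0.019,-0.001,0],[0.129,0.019,-0.001,0]]]' --gripper 0.45

```text
time: 10.45
tool_pos: [0.481, -0.0868, 0.1998]
tool_rot: [-1.573, 0.001, -1.858]
contact_force: [0.4, 0.4, -0.1]
opening: 0.0413
```

Run:
```python
from h import *
goal((.481,-.0877,.126),-106.4)
c=snap('wrist','w10');crop('w10',140,100,420,400,'w10b',2)
c=snap('side','s10');crop('s10',200,150,340,300,'s10b',4)
goal((.481,-.0877,.126),-106.4)
print('tab top proj',proj(load('w10'),(.4803,-.0875,.132)))
```

```text
t 10.45 tcp [ 0.481  -0.0868  0.1998] rpy [-9.0120e+01  7.0000e-02 -1.0645e+02] F [ 0.4  0.4 -0.1] open 0.0413
shift [0.001  0.0737 0.0005] twist -0.05
t 10.55 tcp [ 0.4813 -0.0865  0.2002] rpy [-9.0060e+01  6.0000e-02 -1.0638e+02] F [ 0.1 -0.3 -0. ] open 0.0412
shift [0.0013 0.0742 0.0002] twist 0.02
tab top proj [282.02491226 235.50521487]
```

View pics/w10b.png

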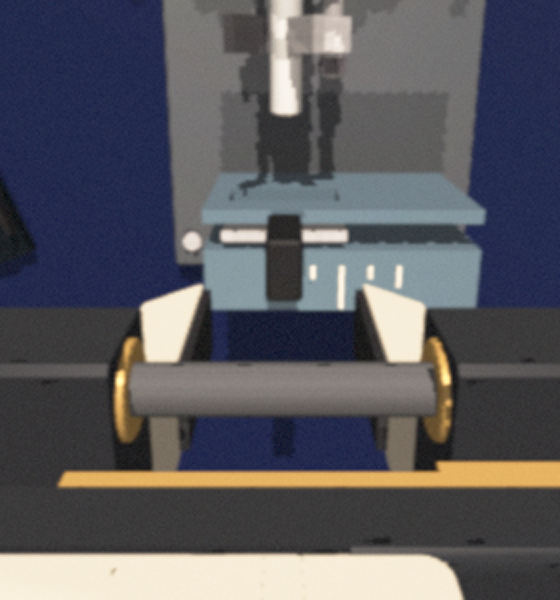

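View pics/s10b.png

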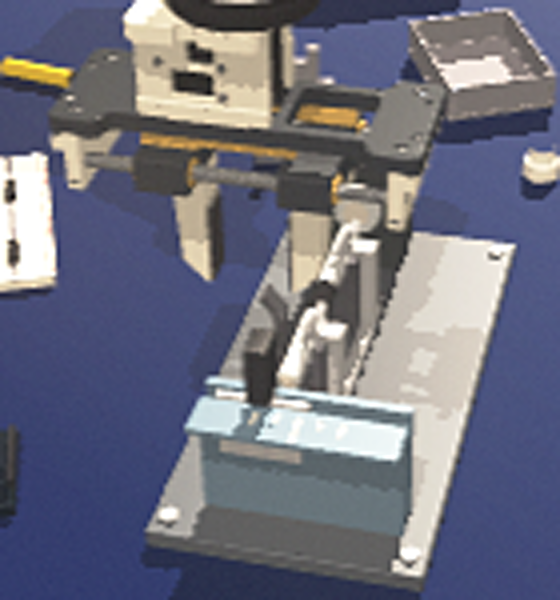

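send_rows --motion '[[[0.001,0.015,0,0],[0.001,0.035,0,0],[0.001,0.052,0,0],[0.001,0.065,0,0],[0.001,0.072,0,0],[0.001,0.074,0,0],[0.001,0.074,0,0]]]'

```text
time: 11.25
tool_pos: [0.4812, -0.0871, 0.1264]
tool_rot: [-1.572, 0.001, -1.856]
contact_force: [0.2, 0.3, 0.4]
opening: 0.0414
```

Run:
```python
from h import *
goal((.481,-.0877,.126),-106.4)
c=snap('wrist','w11');crop('w11',140,100,420,400,'w11b',2)
c=snap('side','s11');crop('s11',200,150,340,300,'s11b',4)
```

```text
t 11.25 tcp [ 0.4812 -0.0871  0.1264] rpy [-9.0040e+01  6.0000e-02 -1.0635e+02] F [0.2 0.3 0.4] open 0.0414
shift [ 0.0006  0.0004 -0.    ] twist 0.05
```

View pics/w11b.png

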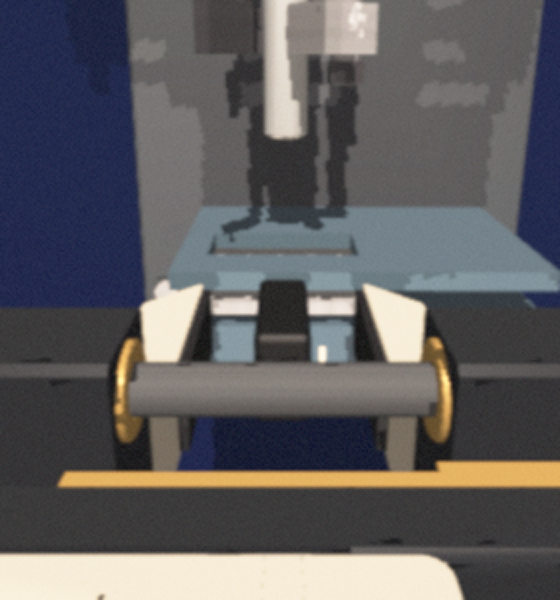

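View pics/s11b.png

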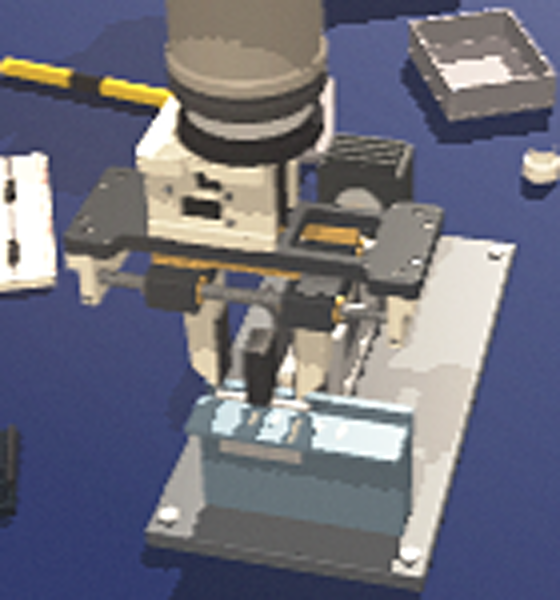

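Tab sits centred between the fingers (crop col 284; fingers 205/363). Close on it.

send_rows --motion '[[[0,0,0,0],[0,0,0,0],[0,0,0,0],[0,0,0,0],[0,0,0,0],[0,0,0,0]]]' --gripper 0 --grip_force 35

```text
time: 11.95
tool_pos: [0.4811, -0.0873, 0.1269]
tool_rot: [-1.571, 0.001, -1.857]
contact_force: [-2.5, -0.3, 2.3]
opening: 0.0139
```

Run:
```python
from h import *
a=np.radians(-16.4);goal((.4812+.025*np.cos(a),-.0871+.025*np.sin(a),.1264),-106.4)
```

```text
t 11.95 tcp [ 0.4811 -0.0873  0.1269] rpy [-9.0020e+01  5.0000e-02 -1.0637e+02] F [-2.5 -0.3  2.3] open 0.0139
shift [-0.0002  0.0005  0.025 ] twist 0.03
```

send_rows --motion '[[[0,0,0.004,0],[0,0,0.009,0],[0,0,0.014,0],[0,0,0.019,0],[0,0,0.023,0],[0,0,0.0255,0],[0,0,0.0255,0],[0,0,0.0255,0]]]'

```text
time: 12.75
tool_pos: [0.5049, -0.0943, 0.1269]
tool_rot: [-1.574, 0.001, -1.856]
contact_force: [-8.1, 0.9, 7.7]
opening: 0.014
```

Run:
```python
from h import *
goal((.5052,-.0942,.1269),-106.4)
c=snap('wrist','w12');crop('w12',140,0,420,300,'w12b',2)
c=snap('side','s12');crop('s12',200,150,340,300,'s12b',5)
c=snap('top','t12');crop('t12',205,105,365,245,'t12b',5)
goal((.5052,-.0942,.1269),-106.4)
```

```text
t 12.75 tcp [ 0.5049 -0.0943  0.1269] rpy [-9.0160e+01  5.0000e-02 -1.0637e+02] F [-8.1  0.9  7.7] open 0.014
shift [-0.0002  0.      0.0003] twist 0.03
t 12.9 tcp [ 0.5048 -0.0943  0.1269] rpy [-9.0170e+01  5.0000e-02 -1.0637e+02] F [-7.2  1.1  7.4] open 0.0134
shift [-0.0002  0.      0.0003] twist 0.03
```

View pics/w12b.png

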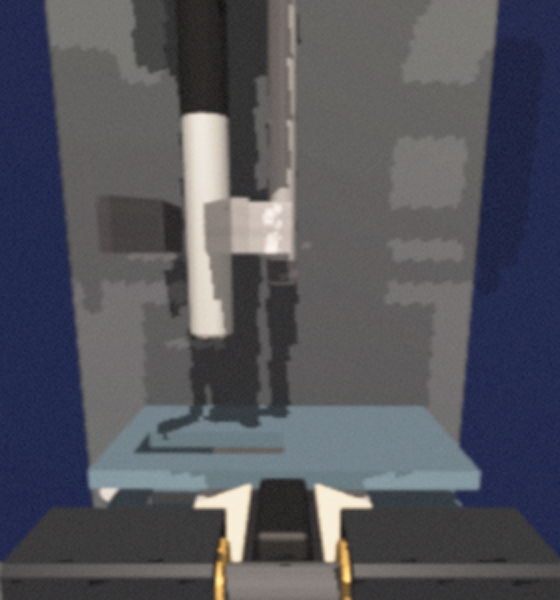

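View pics/s12b.png

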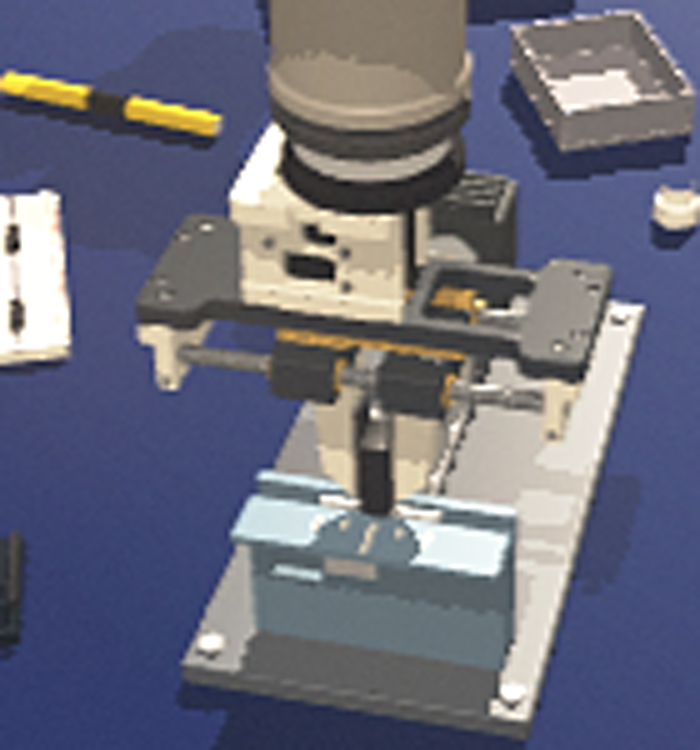

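send_rows --motion '[[[0,0,0,0],[0,0,0,0],[0,0,0,0],[0,0,0,0],[0,0,0,0],[0,0,0,0],[0,0,0,0],[0,0,0,0]]]'

```text
time: 13.7
tool_pos: [0.5041, -0.0941, 0.1269]
tool_rot: [-1.576, 0.001, -1.856]
contact_force: [-7.6, 1.2, 7.5]
opening: 0.0138
```

send_rows --motion '[[[0,0,0.0003,0],[0,0,0.0003,0],[0,0,0.0003,0],[0,0,0.0003,0],[0,0,0.0003,0],[0,0,0.0003,0],[0,0,0.0003,0],[0,0,0.0003,0]]]'

```text
time: 14.5
tool_pos: [0.5037, -0.0939, 0.1269]
tool_rot: [-1.578, 0.001, -1.856]
contact_force: [-8.4, 1.4, 7.3]
opening: 0.0139
```

send_rows --motion '[[[0,0,0.0003,0],[0,0,0.0003,0],[0,0,0.0003,0],[0,0,0.0003,0],[0,0,0.0003,0],[0,0,0.0003,0],[0,0,0.0003,0],[0,0,0.0003,0]]]'

```text
time: 15.3
tool_pos: [0.5035, -0.0939, 0.1269]
tool_rot: [-1.58, 0.001, -1.856]
contact_force: [-7.1, 1.2, 5.8]
opening: 0.0136
```

Run:
```python
from h import *
goal((.5052,-.0942,.1269),-106.4)
c=snap('side','s13');crop('s13',200,150,340,300,'s13b',5)
c=snap('wrist','w13');crop('w13',140,0,420,300,'w13b',2)
```

```text
t 15.3 tcp [ 0.5035 -0.0939  0.1269] rpy [-9.0530e+01  4.0000e-02 -1.0635e+02] F [-7.1  1.2  5.8] open 0.0136
shift [-0.0002 -0.      0.0017] twist 0.05
```

View pics/s13b.png

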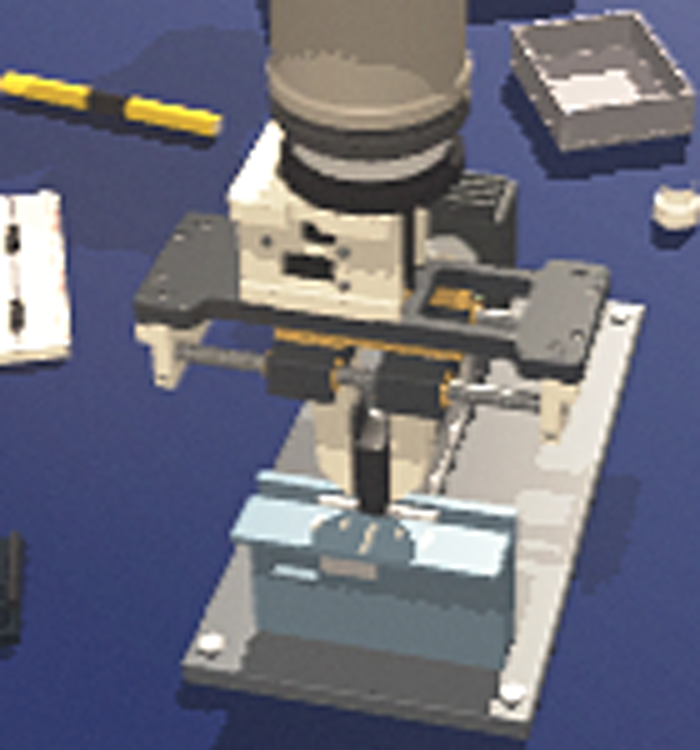

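View pics/w13b.png

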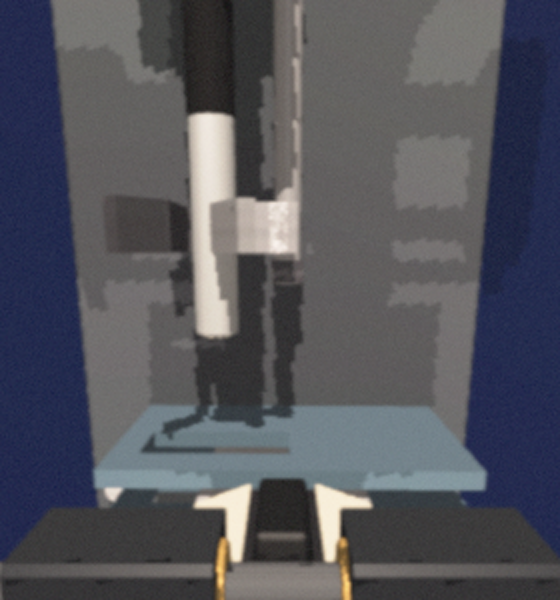

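send_rows --motion '[[[0,0,0.0007,0],[0,0,0.0014,0],[0,0,0.002,0],[0,0,0.002,0],[0,0,0.002,0],[0,0,0.002,0],[0,0,0.002,0],[0,0,0.002,0]]]'

```text
time: 16.2
tool_pos: [0.505, -0.0943, 0.1269]
tool_rot: [-1.582, 0.001, -1.856]
contact_force: [-7.6, 2.2, 6.7]
opening: 0.0139
```

send_rows --motion '[[[0,0,0.0007,0],[0,0,0.0007,0],[0,0,0.0007,0],[0,0,0.0007,0],[0,0,0.0007,0],[0,0,0.0007,0],[0,0,0.0007,0],[0,0,0.0007,0]]]'

```text
time: 17.0
tool_pos: [0.5051, -0.0944, 0.1269]
tool_rot: [-1.584, 0.001, -1.856]
contact_force: [-8.7, 1.9, 6.2]
opening: 0.014
```

send_rows --motion '[[[0,0,0.0007,0],[0,0,0.0007,0],[0,0,0.0007,0],[0,0,0.0007,0],[0,0,0.0007,0],[0,0,0.0007,0],[0,0,0.0007,0],[0,0,0.0007,0]]]'

```text
time: 17.8
tool_pos: [0.5052, -0.0944, 0.1269]
tool_rot: [-1.585, 0.001, -1.856]
contact_force: [-7.7, 2.2, 7.1]
opening: 0.0136
```

Run:
```python
from h import *
goal((.5052,-.0942,.1269),-106.4); 
for n in ('side','wrist','top'): snap(n,n+'14')
crop('side14',200,150,340,300,'s14b',5); crop('wrist14',140,0,420,300,'w14b',2)
goal((.5052,-.0942,.1269),-106.4); print(np.round(sensors.observe()['qvel'],4))
```

```text
t 17.8 tcp [ 0.5052 -0.0944  0.1269] rpy [-9.0830e+01  3.0000e-02 -1.0634e+02] F [-7.7  2.2  7.1] open 0.0136
shift [-0.0002  0.     -0.0001] twist 0.06
t 17.95 tcp [ 0.5052 -0.0944  0.1269] rpy [-9.0830e+01  3.0000e-02 -1.0634e+02] F [-7.7  1.3  5.7] open 0.0139
shift [-0.0002  0.     -0.    ] twist 0.06
[-0.0015  0.0004  0.0006 -0.0025  0.0014  0.0002]
```

View pics/s14b.png

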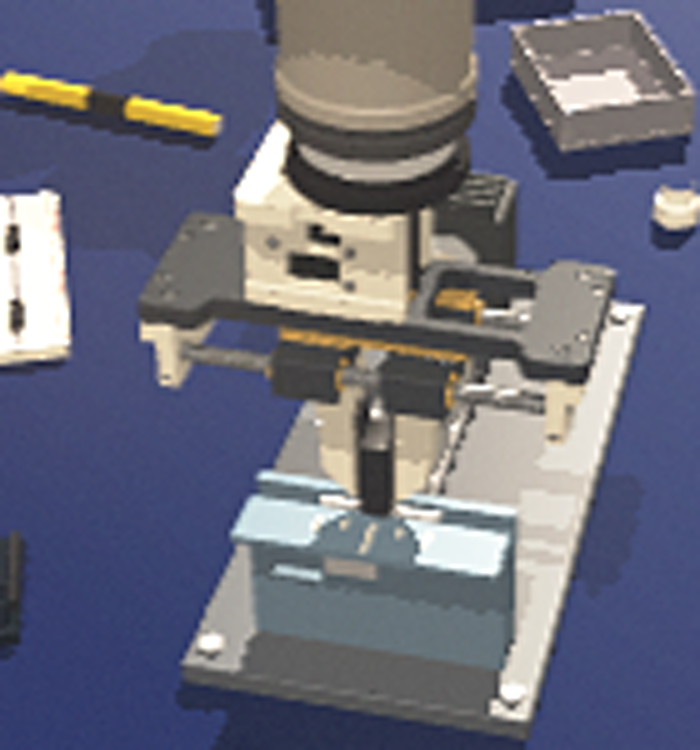

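View pics/top14.png

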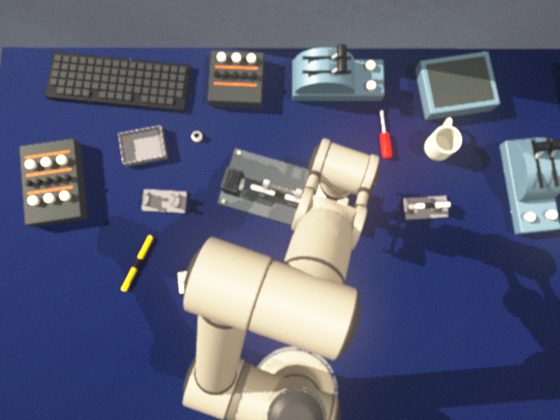

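The tab is in line with the long mark (crop col 375 vs 368). The spring force reads about 8 N, the arm is still, the guide is in the forks, and the bystanders have not moved. Handing in.

Run:
```python
from cell import hand_in
print(hand_in())
```

```text
the job is handed in; nothing more can be done
None
```

I seated the long light guide in the jig and let go of it. I then slid the shutter to half travel and handed the job in while still gripping the tab there. No verdict was reported.

- **Guide:** I took the long grey guide from the left rest, not the short one on the right or the yellow look-alike. I pressed it down in the forks until extra push no longer lowered it. The last close look showed the jaw noses back over it (tip at x about 1.4 mm, closed is 1 mm). The guide was about 0.5 mm off centre across and roughly centred along. Force on the tool fell to about zero on release.
- **Shutter:** The tab was gripped with a 35 N setting. By tool position the travel was about 25 mm, and the pull was about 8 N, which matches the stated spring force at half travel. In the side view the tab lined up with the long mark. I held it about 5 s in all.
- **What was not perfect:** During the hold the tool drifted back by about 1.5 mm, to about 23.3 mm of travel. I corrected it at about 15 s and it then stayed still to within about 0.2 mm. The tool also tilted slowly, by about 0.8 degrees. There was an unexplained upward force of 6–8 N on the tool, well under the limits.
- **Bystanders and time:** By eye, the final top view showed nothing else moved. Total time was about 18 s.

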